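# Shim a spotting tile against its stop

## Task

Two white spotting tiles lie loosely in two blue holders; in just one holder the gap between tile and low rail is wide enough for the orange spacer. Pick up the spacer by its tab, slide it upright down into that gap, about midway along the tile, until its foot is at (or just above) the deck, and push sideways with it until the tile sits flush along its taller green stop. Finish still gripping the spacer and firmly pressing the tile on the stop, do not let go; leave the other tile and everything else on the bench alone.

Things in the scene. Friction and masses are not known exactly. Their poses are not given: they have to be found in the camera images.
- spacer_tab (a point): orange plastic spacer, 60 g, standing on the bench: a foot bar 70 long (x) x 14 thick (y) x 26 high, and centred on it a tab 32 (x) x 14 (y) that rises from 26 to 64 above the underside. This point is the middle of the tab, 45 above the underside; grip the tab across its 14 mm (along y), fingertips above the foot bar. z up.
- spacer_foot (a point): centre of the underside of the orange spacer (45 mm below spacer_tab), same axes
- spacer: the same orange spacer as a body, origin at the centre of its underside
- holder_a: dark blue tile holder fixed to the bench; origin at the centre of its underside. Deck 110 (x) x 124 (y), top at z = 12. Along x run, at its +y edge, the taller green stop (top z = 30, inner face y = +50) and opposite a low aluminium rail (8 thick, top z = 26, inner face y = -54). The 80 mm tile leaves 24 in all, so the spacer fits by the rail; a tile flush on the stop has its centre at y = +10.
- stop_a: the stop of holder_a: green bar 110 (x) x 12 (y) x 18 (z), fixed on the deck; origin at the centre of its underside; the tile bears on its -y face
- tile_a: white glazed ceramic spotting tile, 90 (x) x 80 (y) x 18 high, about 260 g, with 12 shallow round wells, lying loose on holder_a's deck and sliding on it; origin at the centre of its underside; its axes lie along the holder's. At the start it lies 3 to 6 mm off the stop, leaving 18 to 21 mm to the rail.
- holder_b: the other holder, the same but with its rail's inner face at y = -41: with its tile only 11 mm remain in all, too tight for the spacer. The two holders change places from time to time.
- tile_b: the tile in holder_b, same as tile_a; to be left alone. At the start it leaves 5 to 8 mm to its rail.
- reagent_bottle: bystander: white bottle with red cap, 60 across, 140 high; origin at the centre of its underside
- sample_jar: bystander: amber jar, 56 across, 60 high; origin at the centre of its underside
- tube_rack: bystander: blue rack of capped tubes, 110 x 50 x 67 high; origin at the centre of its underside
Things that resemble listed ones, but are neither listed nor needed, are in the scene too. What is shaped like the holder_a but red or turquoise is not meant.

How it is judged:
At the end, for the whole second after the job is handed in: Spacer gripped and upright (0.15 rad) between tile_a and rail, foot within 6 mm of the deck, within 30 mm of mid-tile; tile_a flat, within 2 mm of the stop, square to 0.025 rad, within 25 mm of mid-holder along it; spacer presses tile and tile presses stop with over 2 N, for the last second (z of spacer_foot in the frame of holder_a between 0.009 and 0.018 m and y of spacer_foot in the frame of holder_a between -0.047 and -0.032 m and x of spacer_foot in the frame of tile_a between -0.03 and 0.03 m and angle between spacer's own z axis and vertical below 0.15 rad and y of tile_a in the frame of holder_a between 0.008 and 0.0125 m and x of tile_a in the frame of holder_a between -0.025 and 0.025 m and angle between the x axis of tile_a and the x axis of holder_a, either way round below 0.025 rad and angle between tile_a's own z axis and vertical below 0.04 rad and contact force between tile_a and stop_a above 2 N and contact force between spacer and tile_a above 2 N and contact force between the fingers and spacer above 3 N and linear speed of tile_a below 0.01 m/s); the arm keeps its last pose, push and grip.
It fails at once if the other tile is shifted by more than 6 mm or the spacer is forced against it (over 3 N) (distance of tile_b from where it was at the start of the episode above 0.006 m or contact force between spacer and tile_b above 3 N).
It fails at once if a bystander is shoved more than 20 mm or tipped (distance of any of reagent_bottle, sample_jar, tube_rack from where it was at the start of the episode above 0.02 m or angle between any of reagent_bottle, sample_jar, tube_rack's own z axis and vertical above 0.3 rad).
It also fails if it takes over 32 s, if anything falls off the work surface, if the arm or the gripper's body presses on something with over 40 N, if the wrist force passes 120 N, or if a joint passes its speed limit or range.

## Robot

A 6-joint arm with a two-finger parallel gripper is mounted at the origin on the work surface. World frame = base frame: x ahead of the robot, y to its left, z up, the work surface at z = 0. Lengths are in m, angles in rad, forces in N, time in s.
With the tool pointing down it reaches from about 0.3 to 0.875 m from the base axis. Payload 6.4 kg.
Tool frame: the origin (TCP) lies at the very end of the fingers, on their centre line; the grasp point (between the pads) lies grip_point_offset behind it (grip_point_offset is the distance from the TCP to the grasp point, in m); y points along the fingers, x is the direction in which the jaws open and shut, and the axes are right-handed (so a half turn about y gives the same grasp; the last joint's range is limited). The gripper opens to 85 mm and grips with 20 to 120 N. Pads are 22 mm wide; open, the fingers measure 114 mm over their backs; the gripper's body (76 mm by 85 mm) begins 54 mm behind the grasp point. The pads swing forward as they close: fully open they stand 13 mm farther back than shut.
Start: joints at [1.02, 0.181, 1.607, -0, 1.354, -0.206], TCP at [0.194, 0.541, 0.231] pointing down, gripper open.
Joint ranges: [-2.99, 2.99], [-0.89, 2.07], [0.3, 2.58], [-1.14, 4.28], [0, 2.63], [-3.12, 3.12]. Speed limits (rad/s): [2.57, 2.57, 3.01, 3.14, 3.14, 3.14].

## Interface

Orientations are given as a unit quaternion [w, x, y, z].
In Python, from bench import get_obs, camera, camera_model, hand_in, grip_point_offset gives the robot as it stands.
- The arm moves only by the shell command python3 -m jog 'ROWS'. ROWS is JSON, a list of rows, each a list of 7 numbers: the shift along the tool's x, y, z in mm, then the turn, a rotation vector about the tool's x, y, z in degrees, then the gripper's target within -1 to 1 (shut at 1, half-way at 0, fully open at -1). In form: [[x, y, z, ax, ay, az, grip], ...]. A call has 1 to 8 rows; each row shifts and turns the commanded pose from where the row before left it, along the tool's axes as they then stand; what a row does not reach is not made up. A row lasts 1/12 s, in which the tool goes at most 41.7 mm and 7.16 degrees, less where a joint would pass 70% of its speed; a pose out of reach is approached as far as the arm can. A call is refused whole if a number of a shift passes 41.7 or a number of a turn 7.16, either way. A call with a gripper value outside its range is refused whole. The fingers move at their own pace and stop on an object; the grip force is fixed at half the most. Time passes only in rows, so rows that do not move let the fingers close. It gives the time, the measured TCP pose, the force and the opening at its end, in the units of the state.
- get_obs(): the state, without advancing time (a new reading comes with each control period).
- camera(name): name is "side" or "top" or "wrist"; returns the picture (420x560x3 uint8, blue, green, red); there is no depth.
- camera_model(name): a dict with "K" (3x3 intrinsics, pixels), "pose" (4x4, takes a point from camera to world coordinates). Camera axes: x right, y down, z forward; pixel columns grow to the right and rows downward; lengths in m; the calibration is good to about 2 mm. A picture is of the moment at which its call begins: read the wrist's pose just before it. camera_model takes no time and is no camera call; for the wrist camera it gives the pose at the moment of the call.
- hand_in(): hands the job in, once; it reports no verdict.
The state is a dict: "time_s": time; "q": joint angles; "dq": joint speeds; "joint_efforts": joint torques, N m; "eef_pos": TCP position; "eef_rot": TCP orientation; "wrist_force": force on the tool from outside, world axes, zero at the start; "torque": the same for the moment, N m; "opening": opening from 0.0 (shut) to 1.0 (fully open).
Only numpy, scipy, OpenCV 4.12 (cv2) and the standard library are available. Lean on these libraries where they do the work, as an engineer would, in place of code of your own. Each camera call takes 0.05 s, during which the arm holds its last target.

## Working session

There is one attempt and no reset: what is moved stays moved. The work goes in short steps, Python scripts to look and compute and a shell command to move; the robot and the scene stay as the last step left them, time stands still between calls to the robot, and variables do not carry over. Pictures are saved under pics/ and viewed, and the job is handed in when it is done.

```bash
mkdir -p pics
python3 - <<'E'
from bench import *
import cv2
o=get_obs();print({k:o[k] for k in ('time_s','eef_pos','eef_rot','opening','wrist_force')});print(grip_point_offset)
for n in ("top","side","wrist"):
    m=camera_model(n);print(n,m["K"],m["pose"]);cv2.imwrite(f"pics/{n}0.png",camera(n))
E
```

```text
{'time_s': 0.0, 'eef_pos': array([0.19406397, 0.54070528, 0.23040022]), 'eef_rot': array([-0.57811515,  0.57858907,  0.40628964, -0.40736506]), 'opening': 0.9980471986101234, 'wrist_force': array([ 0.1815199 , -0.05556229,  0.68954655])}
0.0187
top [[536.83514685   0.         285.63043551]
 [  0.         536.83514685 206.44335623]
 [  0.           0.           1.        ]] [[ 0.00416562 -0.98945215  0.14480015  0.34869364]
 [-0.99998779 -0.00450692 -0.00202914  0.04733452]
 [ 0.00266035 -0.14478992 -0.98945884  1.44122576]
 [ 0.          0.          0.          1.        ]]
side [[484.25564569   0.         280.00026303]
 [  0.         484.25564569 208.91116287]
 [  0.           0.           1.        ]] [[-0.99164844 -0.08899941  0.09334065  0.42507929]
 [-0.12859703  0.73736494 -0.66314083  1.08690136]
 [-0.00980698 -0.6696059  -0.74265185  1.19167038]
 [ 0.          0.          0.          1.        ]]
wrist [[377.0828922    0.         282.60290183]
 [  0.         377.0828922  207.57981953]
 [  0.           0.           1.        ]] [[ 0.33829151  0.90547984  0.25625205  0.1285238 ]
 [ 0.94104026 -0.32509001 -0.09359331  0.56479665]
 [-0.00144187  0.27280532 -0.96206818  0.37385986]
 [ 0.          0.          0.          1.        ]]
```

View pics/top0.png

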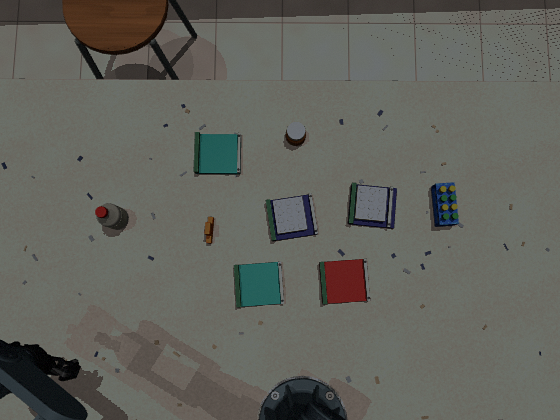

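View pics/side0.png

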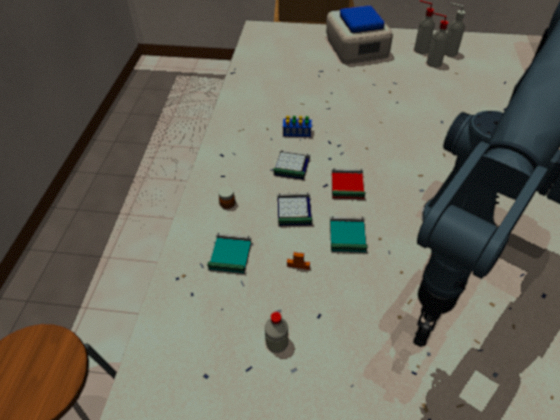

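View pics/wrist0.png

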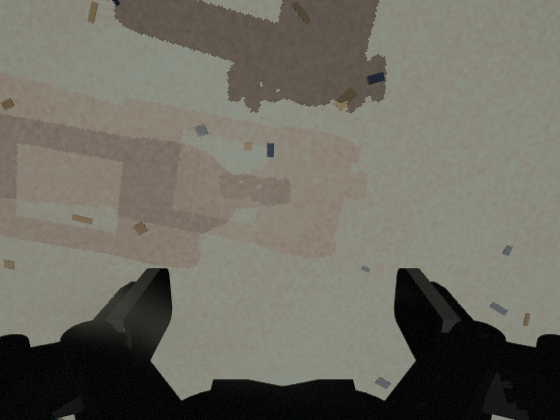

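Run:
```python
import cv2,numpy as np
a=cv2.imread("pics/top0.png")
c=[cv2.resize(a[y:y+60,x:x+65],None,fx=6,fy=6,interpolation=cv2.INTER_CUBIC) for x,y in ((258,187),(340,177))]
i=np.hstack(c);cv2.imwrite("pics/c1.png",np.clip(i.astype(float)*1.6,0,255))
cv2.imwrite("pics/c2.png",np.clip(1.6*cv2.resize(a[207:252,190:230],None,fx=12,fy=12,interpolation=cv2.INTER_CUBIC).astype(float),0,255))
```

```text
[ WARN:0@0.071] global loadsave.cpp:1063 imwrite_ Unsupported depth image for selected encoder is fallbacked to CV_8U.
```

View pics/c1.png

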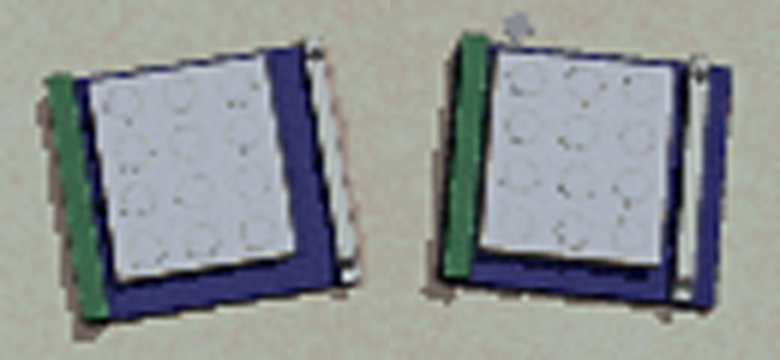

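View pics/c2.png

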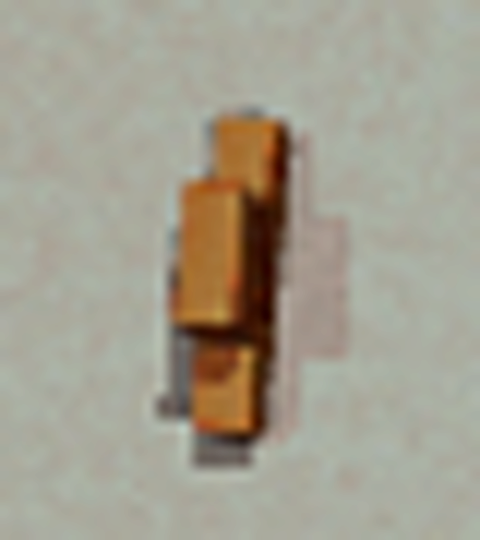

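```bash
cat > h.py <<'E'
import numpy as np,cv2
from bench import *
def bp(m,uv,z):
    K,P=m["K"],m["pose"]; uv=np.atleast_2d(uv).astype(float)
    d=(np.linalg.inv(K)@np.c_[uv,np.ones(len(uv))].T).T@P[:3,:3].T
    s=(z-P[2,3])/d[:,2]; return (P[:3,3]+s[:,None]*d)[:,:2]
def pr(m,X):
    K,P=m["K"],m["pose"]; c=(np.atleast_2d(X)-P[:3,3])@P[:3,:3]; u=c@K.T; return u[:,:2]/u[:,2:]
E
cat > a.py <<'E'
from h import *
m=camera_model("top")
f=lambda c,s,o:(np.array(c)+.5)/s-.5+np.array(o)
def deg(v):return np.degrees(np.arctan2(v[1],v[0]))
st=bp(m,f([(48,74),(72,75),(107,317),(82,320)],6,(258,187)),.030)
ra=bp(m,f([(303,38),(322,38),(357,284),(338,284)],6,(258,187)),.026)
ti=bp(m,f([(90,80),(265,55),(294,252),(120,279)],6,(258,187)),.030)
tab=bp(m,f([(183,180),(247,183),(233,328),(172,325)],12,(190,207)),.064)
ft=bp(m,f([(216,118),(285,122),(258,435),(193,432)],12,(190,207)),.026)
for n,q in zip(("stop","rail","tile","tab","foot"),(st,ra,ti,tab,ft)):
    print(n,q.mean(0).round(4),"ang",deg(q[0]+q[1]-q[2]-q[3]).round(2),"len",np.linalg.norm((q[0]+q[1]-q[2]-q[3])/2).round(4),"w",np.linalg.norm((q[0]+q[3]-q[1]-q[2])/2).round(4))
E
python3 a.py
```

```text
stop [0.5208 0.0845] ang 8.46 len 0.1095 w 0.0108
rail [ 0.5377 -0.0273] ang 7.86 len 0.111 w 0.0084
tile [0.5343 0.0338] ang 8.58 len 0.0892 w 0.078
tab [0.494  0.2471] ang -3.45 len 0.0314 w 0.0134
foot [0.4931 0.246 ] ang -3.13 len 0.0696 w 0.0148
```

```bash
cat >> h.py <<'E'
from scipy.spatial.transform import Rotation as R
def tool():
    o=get_obs(); return np.array(o["eef_pos"]),R.from_quat(np.roll(o["eef_rot"],-1)),o
def plan(p,ang):
    # target TCP p, tool x at angle ang (deg) in xy (mod 180), tool y down
    t,r,o=tool(); best=None
    for a in (ang,ang+180):
        x=np.array([np.cos(np.radians(a)),np.sin(np.radians(a)),0]);y=np.array([0,0,-1.]);T=R.from_matrix(np.c_[x,y,np.cross(x,y)])
        w=np.degrees((r.inv()*T).as_rotvec())
        if best is None or np.linalg.norm(w)<np.linalg.norm(best[0]):best=(w,T)
    print("t",o["time_s"],"tcp",t.round(4),"open",round(o["opening"],3),"F",np.round(o["wrist_force"],1),"q",np.round(o["q"],2))
    print("turn",best[0].round(2),"shift mm (now axes)",(1e3*r.inv().apply(p-t)).round(1),"(target axes)",(1e3*best[1].inv().apply(p-t)).round(1))
E
python3 - <<'E'
from h import *
t,r,o=tool();print(r.as_matrix().round(3))
plan(np.array([.4935,.2465,.15]),90-3.3)
E
```

```text
[[ 0.338 -0.001 -0.941]
 [ 0.941 -0.001  0.338]
 [-0.001 -1.     0.   ]]
t 0.15 tcp [0.1941 0.5408 0.2306] open 1.0 F [ 0.4 -0.3  0.7] q [ 1.02  0.18  1.61 -0.    1.35 -0.21]
turn [ -0.02 -16.46  -0.07] shift mm (now axes) [-175.7   80.7 -381.2] (target axes) [-276.6   80.6 -315.8]
```

```bash
python3 -m jog '[[-20,0,-38,0,-5.5,0,-1],[-25,0,-38,0,-5.5,0,-1],[-25,0,-38,0,-5.5,0,-1],[-30,0,-38,0,0,0,-1],[-30,0,-38,0,0,0,-1],[-30,0,-38,0,0,0,-1],[-30,0,-38,0,0,0,-1],[-30,0,-38,0,0,0,-1]]'
python3 - <<'E'
from h import *
plan(np.array([.4935,.2465,.15]),90-3.3)
E
```

```text
time_s: 0.82
eef_pos: [0.4384, 0.3119, 0.2312]
eef_rot: [0.514, -0.514, -0.486, 0.486]
wrist_force: [0.4, 0.7, -0.9]
opening: 1.003
t 0.8167 tcp [0.4384 0.3119 0.2312] open 1.003 F [ 0.4  0.7 -0.9] q [ 0.4   0.1   1.7   0.    1.34 -1.12]
turn [-0.01  0.04 -0.  ] shift mm (now axes) [-62.1  81.2 -58.7] (target axes) [-62.1  81.2 -58.7]
```

```bash
python3 -m jog '[[-31,0,-30,0,0,0,-1],[-31,10,-29,0,0,0,-1],[0,20,0,0,0,0,-1],[0,20,0,0,0,0,-1],[0,0,0,0,0,0,-1],[0,0,0,0,0,0,-1]]'
python3 - <<'E'
from h import *
plan(np.array([.4935,.2465,.045-.0187]),90-3.3)
m=camera_model("wrist");i=camera("wrist");cv2.imwrite("pics/w1.png",i)
np.save("w1.npy",m,allow_pickle=True)
E
```

```text
time_s: 1.32
eef_pos: [0.4896, 0.2505, 0.1806]
eef_rot: [0.515, -0.513, -0.484, 0.487]
wrist_force: [-0.5, -0.9, 0.0]
opening: 1.001
t 1.3167 tcp [0.4896 0.2505 0.1806] open 1.001 F [-0.5 -0.9  0. ] q [ 0.26  0.18  1.72  0.    1.25 -1.26]
turn [-0.19  0.02 -0.06] shift mm (now axes) [ -3.6 154.3  -4.6] (target axes) [ -3.7 154.3  -4.1]
```

View pics/w1.png

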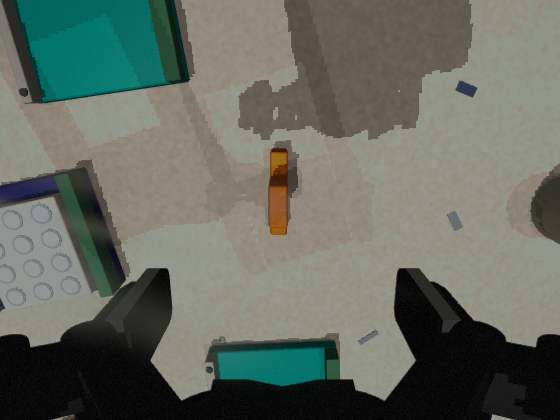

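Run:
```python
import cv2
a=cv2.imread("pics/w1.png")
cv2.imwrite("pics/w1c.png",cv2.resize(a[142:242,240:320],None,fx=6,fy=6,interpolation=cv2.INTER_CUBIC))
```

```text
(no output)
```

View pics/w1c.png

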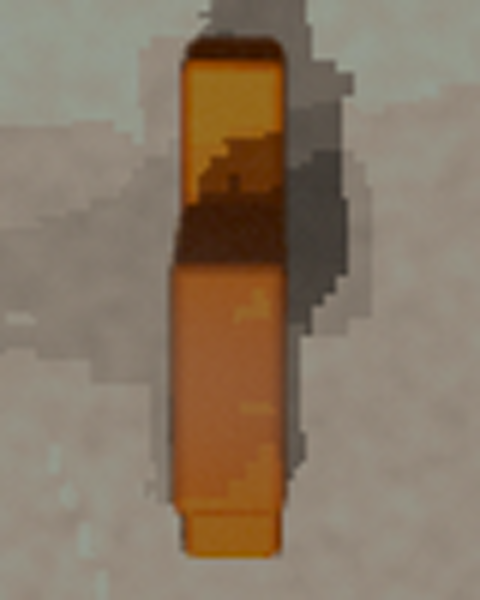

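Run:
```python
from h import *
m=np.load("w1.npy",allow_pickle=True).item()
f=lambda c:(np.array(c)+.5)/6-.5+np.array([240,142])
t=bp(m,f([(174,264),(285,264),(281,512),(178,512)]),.064)
F=bp(m,f([(183,60),(283,60),(279,555),(185,555)]),.026)
for q in(t,F):
  d=-(q[0]+q[1]-q[2]-q[3])/2;print(q.mean(0),np.degrees(np.arctan2(d[1],d[0])),np.linalg.norm(d),np.linalg.norm(q[0]-q[1]))
```

```text
[0.49233603 0.24723655] -3.487389474684358 0.0307085337557796 0.013043787892427706
[0.49234417 0.24714713] -3.5795676616474688 0.06891331277716967 0.013140524164614044
```

```bash
python3 -m jog '[[-3.1,30,-2.8,0,0,0,-1],[0,30,0,0,0,0,-1],[0,30,0,0,0,0,-1],[0,30,0,0,0,0,-1],[0,18,0,0,0,0,-1],[0,0,0,0,0,0,-1],[0,0,0,0,0,0,-1]]'
python3 - <<'E'
from h import *
plan(np.array([.4923,.2472,.031]),90-3.5)
E
```

```text
time_s: 1.95
eef_pos: [0.4933, 0.2483, 0.0444]
eef_rot: [0.514, -0.514, -0.486, 0.486]
wrist_force: [-0.9, -0.9, 0.8]
opening: 0.999
t 1.95 tcp [0.4933 0.2483 0.0444] open 0.999 F [-0.9 -0.9  0.8] q [ 0.25  0.37  1.79 -0.    0.98 -1.26]
turn [-0.01  0.31 -0.  ] shift mm (now axes) [-1.2 13.4  1. ] (target axes) [-1.2 13.4  0.9]
```

```bash
python3 -m jog '[[-1.2,12,0.9,0,0.3,0,-1],[0,0,0,0,0,0,-1],[0,0,0,0,0,0,-1]]'
python3 - <<'E'
from h import *
plan(np.array([.4923,.2472,.031]),90-3.5)
E
```

```text
time_s: 2.2
eef_pos: [0.4927, 0.2467, 0.0326]
eef_rot: [-0.515, 0.515, 0.485, -0.484]
wrist_force: [0.3, -0.4, 0.4]
opening: 1.001
t 2.2 tcp [0.4927 0.2467 0.0326] open 1.001 F [ 0.3 -0.4  0.4] q [ 0.25  0.39  1.79 -0.    0.95 -1.26]
turn [ 0.06 -0.05  0.02] shift mm (now axes) [0.5 1.6 0.4] (target axes) [0.5 1.6 0.4]
```

```bash
python3 -m jog '[[0,0,0,0,0,0,0.5],[0,0,0,0,0,0,1],[0,0,0,0,0,0,1],[0,0,0,0,0,0,1],[0,0,0,0,0,0,1],[0,0,0,0,0,0,1],[0,0,0,0,0,0,1],[0,0,0,0,0,0,1]]';python3 -m jog '[[0,0,0,0,0,0,1],[0,0,0,0,0,0,1],[0,0,0,0,0,0,1],[0,0,0,0,0,0,1]]'
python3 - <<'E'
from h import *
plan(np.array([.4923,.2472,.031]),90-3.5)
cv2.imwrite("pics/w2.png",camera("wrist"))
E
```

```text
time_s: 2.87
eef_pos: [0.4926, 0.2465, 0.032]
eef_rot: [-0.515, 0.515, 0.484, -0.484]
wrist_force: [0.1, 0.4, 1.6]
opening: 0.153
time_s: 3.2
eef_pos: [0.4926, 0.2466, 0.032]
eef_rot: [-0.515, 0.515, 0.484, -0.484]
wrist_force: [0.0, 0.8, 2.6]
opening: 0.152
t 3.2 tcp [0.4926 0.2466 0.032 ] open 0.152 F [0.  0.8 2.6] q [ 0.25  0.39  1.79 -0.    0.95 -1.26]
turn [ 0.03 -0.06  0.01] shift mm (now axes) [0.6 1.  0.3] (target axes) [0.6 1.  0.3]
```

View pics/w2.png

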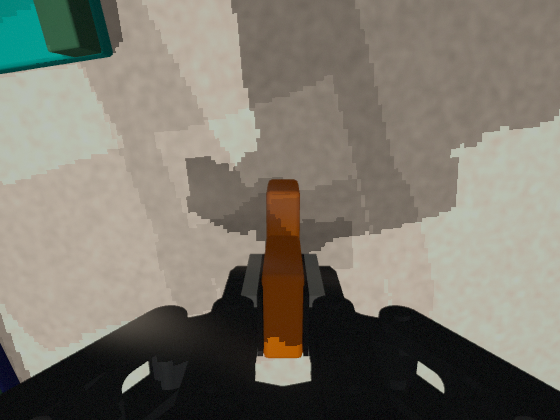

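```bash
python3 -m jog '[[0,-20,0,0,0,0,1],[0,-30,0,0,0,0,1],[0,-30,0,0,0,0,1],[0,-20,0,0,-6,0,1],[0,0,0,0,-6,0,1],[0,0,0,0,0,0,1]]'
python3 - <<'E'
from h import *
plan(np.array([.5414,-.0136,.13]),98.5)
E
```

```text
time_s: 3.75
eef_pos: [0.4929, 0.2467, 0.133]
eef_rot: [-0.46, 0.461, 0.537, -0.536]
wrist_force: [-0.3, -0.9, -1.0]
opening: 0.155
t 3.75 tcp [0.4929 0.2467 0.133 ] open 0.155 F [-0.3 -0.9 -1. ] q [ 0.25  0.24  1.75 -0.    1.15 -1.47]
turn [0.13 0.16 0.01] shift mm (now axes) [-264.6    2.9   -8.8] (target axes) [-264.6    3.    -9.5]
```

```bash
python3 -m jog '[[-30,0,-1.5,0,0,0,1],[-39,0,-1.5,0,0,0,1],[-39,0,-1.5,0,0,0,1],[-39,0,-1.5,0,0,0,1],[-39,0,-1,0,0,0,1],[-38,0,-1,0,0,0,1],[-25,0,-1,0,0,0,1],[-15,0,0,0,0,0,1]]';python3 -m jog '[[0,0,0,0,0,0,1],[0,0,0,0,0,0,1],[0,0,0,0,0,0,1]]'
python3 - <<'E'
from h import *
plan(np.array([.5414,-.0136,.13]),98.5)
m=camera_model("wrist");i=camera("wrist");cv2.imwrite("pics/w3.png",i)
np.save("w3.npy",m,allow_pickle=True)
E
```

```text
time_s: 4.42
eef_pos: [0.5393, -0.0163, 0.1303]
eef_rot: [0.464, -0.463, -0.533, 0.535]
wrist_force: [-1.0, 1.5, -0.8]
opening: 0.154
time_s: 4.67
eef_pos: [0.5389, -0.0124, 0.1306]
eef_rot: [0.463, -0.461, -0.535, 0.535]
wrist_force: [-0.8, 0.1, -1.0]
opening: 0.154
t 4.6667 tcp [ 0.5389 -0.0124  0.1306] open 0.154 F [-0.8  0.1 -1. ] q [-0.24  0.22  1.78  0.    1.14 -1.96]
turn [-0.12 -0.14  0.08] shift mm (now axes) [-1.5  0.6 -2.3] (target axes) [-1.5  0.6 -2.3]
```

View pics/w3.png

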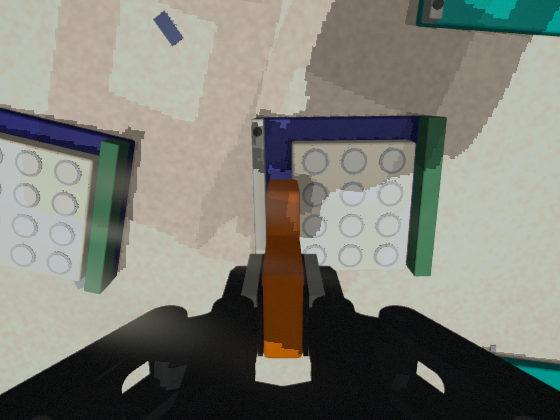

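Run:
```python
import cv2
a=cv2.imread("pics/w3.png")
a=cv2.convertScaleAbs(a,alpha=1.5)
cv2.imwrite("pics/w3c.png",cv2.resize(a[105:285,245:450],None,fx=3.5,fy=3.3,interpolation=cv2.INTER_CUBIC))
cv2.imwrite("pics/w3d.png",cv2.resize(a[110:210,245:325],None,fx=6,fy=6,interpolation=cv2.INTER_CUBIC))
```

```text
(no output)
```

View pics/w3c.png

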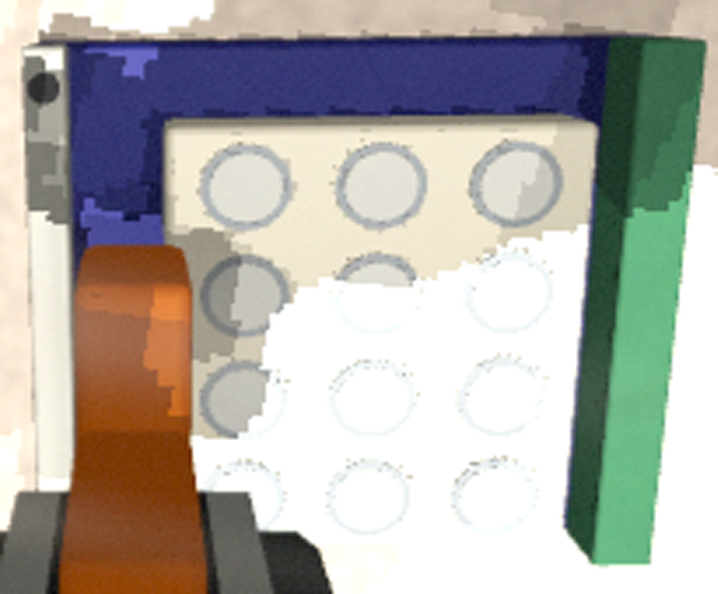

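View pics/w3d.png

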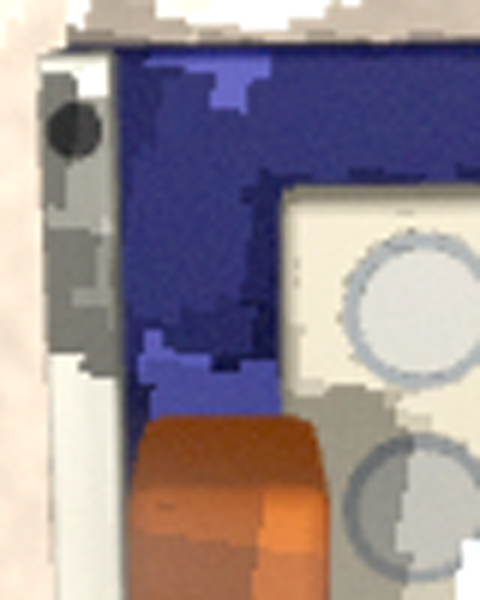

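```bash
cat > b.py <<'E'
from h import *
m=np.load("w3.npy",allow_pickle=True).item()
c=lambda *p:(np.array(p)+.5)/np.array([3.5,3.3])-.5+np.array([245,105])
d=lambda *p:(np.array(p)+.5)/6-.5+np.array([245,110])
ang=lambda v:np.degrees(np.arctan2(v[1],v[0]))
rail=bp(m,c((68,45),(75,490)),.026)
stop=bp(m,c((640,38),(593,562)),.030)
sto=bp(m,c((705,40),(650,562)),.030)
te=bp(m,c((165,120),(597,122)),.030)
tl=bp(m,d((283,190),(284,385)),.030)
print("rail ang",ang(rail[1]-rail[0]),"stop",ang(stop[1]-stop[0]),ang(sto[1]-sto[0]),"tile far edge",ang(te[1]-te[0])-90,"len",np.linalg.norm(te[1]-te[0]))
th=np.radians(8.5);ux=np.array([np.cos(th),np.sin(th)]);uy=np.array([-ux[1],ux[0]])
z0=.1306-.032
sf=bp(m,d((147,418),(315,418)),z0);st=bp(m,d((133,488),(328,488)),z0+.026)
o0=np.array([.5291,.0296])
for n,q in (("rail",rail),("stop",stop),("stopout",sto),("tile",te),("tl",tl),("foot bot",sf),("foot top",st)):
    print(n,[( (1e3*(p-o0)@ux).round(1),(1e3*(p-o0)@uy).round(1)) for p in q])
E
python3 b.py
```

```text
rail ang 8.454455695039314 stop 9.333579147914959 9.230859204158307 tile far edge 8.05801852822637 len 0.07917844684225556
rail [(np.float64(-55.4), np.float64(-54.1)), (np.float64(37.5), np.float64(-54.1))]
stop [(np.float64(-56.6), np.float64(49.1)), (np.float64(52.8), np.float64(50.7))]
stopout [(np.float64(-56.2), np.float64(60.8)), (np.float64(52.9), np.float64(62.2))]
tile [(np.float64(-41.4), np.float64(-36.4)), (np.float64(-40.8), np.float64(42.8))]
tl [(np.float64(-41.2), np.float64(-36.4)), (np.float64(-20.1), np.float64(-36.2))]
foot bot [(np.float64(-30.4), np.float64(-48.8)), (np.float64(-30.3), np.float64(-35.5))]
foot top [(np.float64(-30.8), np.float64(-48.9)), (np.float64(-30.7), np.float64(-35.6))]
```

```bash
python3 -m jog '[[-3,10,0,0,0,0,1],[0,20,0,0,0,0,1],[0,20,0,0,0,0,1],[0,8,0,0,0,0,1],[0,0,0,0,0,0,1],[0,0,0,0,0,0,1],[0,0,0,0,0,0,1]]'
python3 - <<'E'
from h import *
plan(np.array([.5400,-.0155,.045]),98.5)
m=camera_model("wrist");i=camera("wrist");cv2.imwrite("pics/w4.png",i)
np.save("w4.npy",m,allow_pickle=True)
a=cv2.convertScaleAbs(i,alpha=1.5)
cv2.imwrite("pics/w4d.png",cv2.resize(a[100:220,235:335],None,fx=5,fy=5,interpolation=cv2.INTER_CUBIC))
E
```

```text
time_s: 5.3
eef_pos: [0.5411, -0.0162, 0.0746]
eef_rot: [-0.461, 0.462, 0.536, -0.535]
wrist_force: [-0.8, -0.1, -1.2]
opening: 0.156
t 5.3 tcp [ 0.5411 -0.0162  0.0746] open 0.156 F [-0.8 -0.1 -1.2] q [-0.25  0.3   1.81  0.    1.03 -1.97]
turn [ 0.07 -0.03 -0.03] shift mm (now axes) [ 0.8 29.6  1. ] (target axes) [ 0.8 29.6  1. ]
```

View pics/w4d.png

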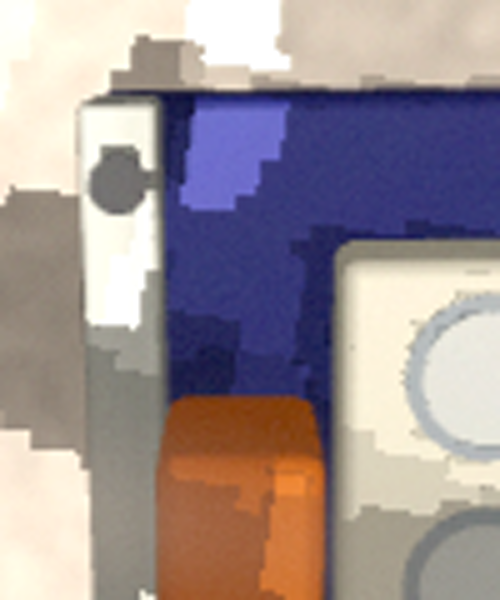

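View pics/w4.png

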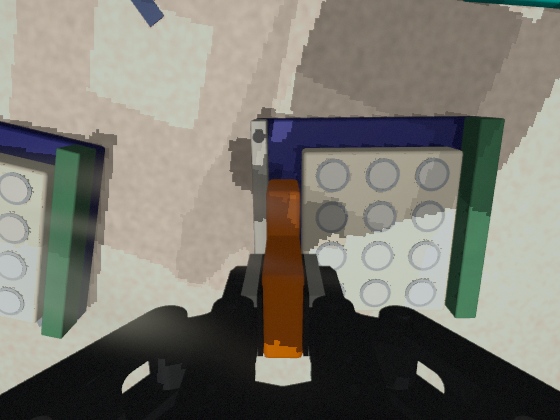

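Run:
```python
from h import *
m=np.load("w4.npy",allow_pickle=True).item()
d=lambda *p:(np.array(p)+.5)/5-.5+np.array([235,100])
th=np.radians(8.5);ux=np.array([np.cos(th),np.sin(th)]);uy=np.array([-ux[1],ux[0]]);o0=np.array([.5291,.0296])
for n,q in (("rail",bp(m,d((159,100),(166,400)),.026)),("tile",bp(m,d((335,260),(334,560)),.030)),("bot",bp(m,d((170,400),(314,400)),.0426)),("top",bp(m,d((159,458),(325,458)),.0686)),("stopin",bp(m,[(467,117),(455,317)],.03))):
    print(n,[( (1e3*(p-o0)@ux).round(1),(1e3*(p-o0)@uy).round(1)) for p in q])
```

```text
rail [(np.float64(-55.4), np.float64(-54.5)), (np.float64(-25.1), np.float64(-54.2))]
tile [(np.float64(-40.1), np.float64(-37.1)), (np.float64(-9.0), np.float64(-36.8))]
bot [(np.float64(-28.5), np.float64(-53.1)), (np.float64(-28.5), np.float64(-39.5))]
top [(np.float64(-29.1), np.float64(-53.1)), (np.float64(-29.1), np.float64(-39.6))]
stopin [(np.float64(-56.7), np.float64(42.9)), (np.float64(53.2), np.float64(50.8))]
```

```bash
python3 -m jog '[[0.7,4,0,0,0,0,1],[0,4,0,0,0,0,1],[0,4,0,0,0,0,1],[0,3,0,0,0,0,1],[0,0,0,0,0,0,1],[0,0,0,0,0,0,1]]'
python3 - <<'E'
from h import *
plan(np.array([.5409,-.0155,.0455]),98.5)
m=camera_model("wrist");i=camera("wrist");cv2.imwrite("pics/w5.png",i)
np.save("w5.npy",m,allow_pickle=True)
a=cv2.convertScaleAbs(i,alpha=1.5)
cv2.imwrite("pics/w5d.png",cv2.resize(a[100:220,235:335],None,fx=5,fy=5,interpolation=cv2.INTER_CUBIC))
E
```

```text
time_s: 5.85
eef_pos: [0.54, -0.0156, 0.0584]
eef_rot: [0.462, -0.462, -0.535, 0.536]
wrist_force: [-0.3, 0.2, -1.4]
opening: 0.157
t 5.85 tcp [ 0.54   -0.0156  0.0584] open 0.157 F [-0.3  0.2 -1.4] q [-0.25  0.33  1.81  0.    1.   -1.97]
turn [-0.04 -0.06  0.02] shift mm (now axes) [-0.1 12.9 -0.9] (target axes) [-0.1 12.9 -0.9]
```

View pics/w5d.png

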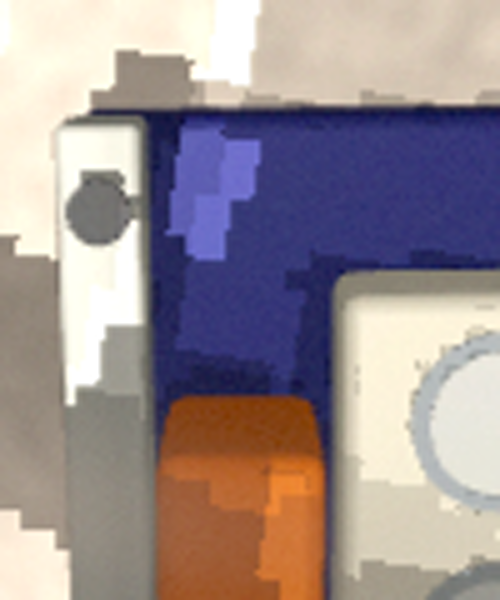

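```bash
python3 -m jog '[[0,4,0,0,0,0,1],[0,4,0,0,0,0,1],[0,4,0,0,0,0,1],[0,0.5,0,0,0,0,1],[0,0,0,0,0,0,1],[0,0,0,0,0,0,1]]'
python3 - <<'E'
from h import *
plan(np.array([.5409,-.0155,.0455]),98.5)
i=camera("wrist");cv2.imwrite("pics/w6.png",i)
a=cv2.convertScaleAbs(i,alpha=1.5)
cv2.imwrite("pics/w6d.png",cv2.resize(a[100:220,235:335],None,fx=5,fy=5,interpolation=cv2.INTER_CUBIC))
E
```

```text
time_s: 6.4
eef_pos: [0.5402, -0.0156, 0.0461]
eef_rot: [0.462, -0.462, -0.535, 0.535]
wrist_force: [0.3, 0.3, -0.5]
opening: 0.155
t 6.4 tcp [ 0.5402 -0.0156  0.0461] open 0.155 F [ 0.3  0.3 -0.5] q [-0.25  0.35  1.82  0.    0.97 -1.97]
turn [-0.01 -0.06  0.01] shift mm (now axes) [-0.   0.6 -0.7] (target axes) [-0.   0.6 -0.7]
```

View pics/w6d.png

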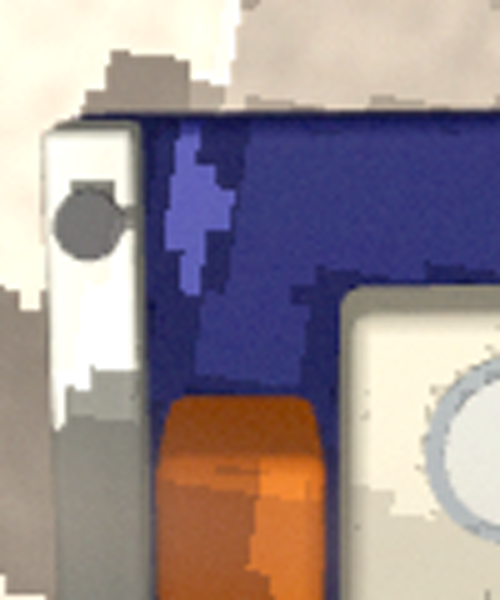

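```bash
python3 -m jog '[[1.5,0,0,0,0,0,1],[1.5,0,0,0,0,0,1],[1,0,0,0,0,0,1],[1,0,0,0,0,0,1],[1,0,0,0,0,0,1],[0,0,0,0,0,0,1],[0,0,0,0,0,0,1]]'; python3 -m jog '[[0.7,0,0,0,0,0,1],[0.7,0,0,0,0,0,1],[0,0,0,0,0,0,1],[0,0,0,0,0,0,1]]'
```

```text
time_s: 7.03
eef_pos: [0.5396, -0.0096, 0.0464]
eef_rot: [-0.462, 0.462, 0.536, -0.535]
wrist_force: [0.2, -0.4, -0.0]
opening: 0.154
time_s: 7.37
eef_pos: [0.5393, -0.0083, 0.0463]
eef_rot: [-0.462, 0.462, 0.535, -0.535]
wrist_force: [0.8, -1.5, 0.3]
opening: 0.157
```

```bash
python3 -m jog '[[0.7,0,0,0,0,0,1],[0,0,0,0,0,0,1],[0,0,0,0,0,0,1]]'; python3 -m jog '[[0.7,0,0,0,0,0,1],[0,0,0,0,0,0,1],[0,0,0,0,0,0,1]]';python3 -m jog '[[0.5,0,0,0,0,0,1],[0,0,0,0,0,0,1],[0,0,0,0,0,0,1]]'
```

```text
time_s: 7.62
eef_pos: [0.5392, -0.0076, 0.0463]
eef_rot: [-0.462, 0.462, 0.535, -0.535]
wrist_force: [0.6, -1.9, 0.2]
opening: 0.155
time_s: 7.87
eef_pos: [0.5393, -0.0072, 0.0463]
eef_rot: [0.461, -0.462, -0.536, 0.536]
wrist_force: [1.9, -3.6, -0.9]
opening: 0.154
time_s: 8.12
eef_pos: [0.5394, -0.0071, 0.0464]
eef_rot: [0.461, -0.462, -0.535, 0.536]
wrist_force: [2.0, -6.1, -1.9]
opening: 0.154
```

```bash
python3 -m jog '[[0.4,0,0,0,0,0,1],[0.4,0,0,0,0,0,1],[0,0,0,0,0,0,1],[0,0,0,0,0,0,1],[0,0,0,0,0,0,1]]'
python3 - <<'E'
from h import *
plan(np.array([.5393,-.0071,.0455]),98.5)
m=camera_model("wrist");i=camera("wrist");cv2.imwrite("pics/w7.png",i);np.save("w7.npy",m,allow_pickle=True)
cv2.imwrite("pics/w7d.png",cv2.resize(i[95:325,235:505],None,fx=2.9,fy=2.6,interpolation=cv2.INTER_CUBIC))
t=camera("top");cv2.imwrite("pics/t7.png",cv2.resize(cv2.convertScaleAbs(t[180:250,250:410],alpha=1.5),None,fx=5,fy=5,interpolation=cv2.INTER_CUBIC))
E
```

```text
time_s: 8.53
eef_pos: [0.5396, -0.0069, 0.0466]
eef_rot: [0.461, -0.463, -0.535, 0.536]
wrist_force: [2.6, -7.9, -1.3]
opening: 0.151
t 8.5333 tcp [ 0.5396 -0.0069  0.0466] open 0.151 F [ 2.6 -7.9 -1.3] q [-0.23  0.35  1.82 -0.    0.97 -1.95]
turn [ 0.07 -0.03 -0.14] shift mm (now axes) [-0.1  1.1  0.3] (target axes) [-0.1  1.1  0.3]
```

View pics/w7d.png

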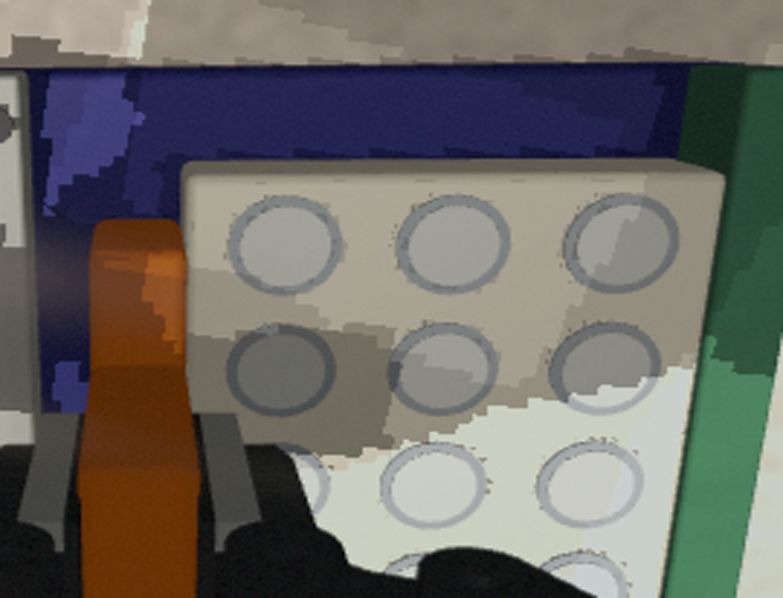

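View pics/t7.png

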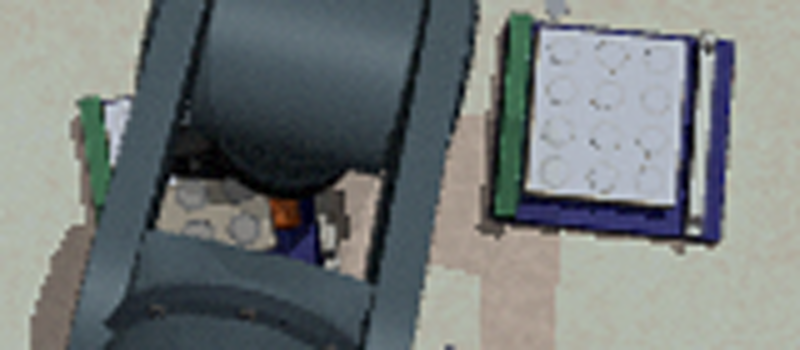

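```bash
python3 -m jog '[[0.5,0,0,0,0,0,1],[0.3,0,0,0,0,0,1],[0,0,0,0,0,0,1],[0,0,0,0,0,0,1],[0,0,0,0,0,0,1]]'; python3 -m jog '[[0,0,0,0,0,0,1],[0,0,0,0,0,0,1],[0,0,0,0,0,0,1],[0,0,0,0,0,0,1],[0,0,0,0,0,0,1],[0,0,0,0,0,0,1]]'
python3 - <<'E'
from h import *
m=camera_model("wrist");i=camera("wrist")
cv2.imwrite("pics/w8d.png",cv2.resize(i[95:325,235:505],None,fx=2.9,fy=2.6,interpolation=cv2.INTER_CUBIC))
c=lambda *p:(np.array(p)+.5)/np.array([2.9,2.6])-.5+np.array([235,95])
np.save("w8.npy",m,allow_pickle=True)
E
```

```text
time_s: 9.05
eef_pos: [0.5397, -0.0067, 0.0467]
eef_rot: [0.46, -0.463, -0.535, 0.536]
wrist_force: [2.9, -11.2, -2.0]
opening: 0.156
time_s: 9.55
eef_pos: [0.5398, -0.0067, 0.0467]
eef_rot: [0.46, -0.463, -0.535, 0.536]
wrist_force: [2.9, -10.1, -2.3]
opening: 0.151
```

View pics/w8d.png

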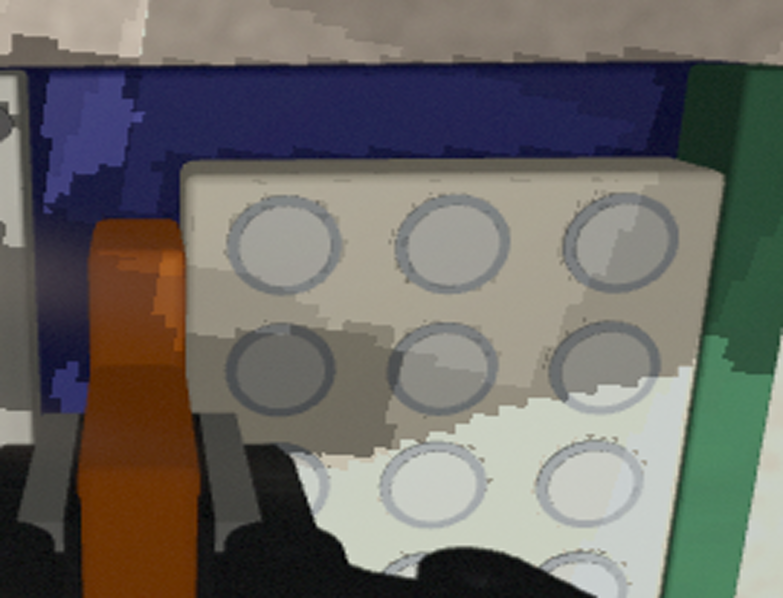

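Run:
```python
from h import *
m=np.load("w8.npy",allow_pickle=True).item()
d=lambda *p:(np.array(p)+.5)/np.array([2.9,2.6])-.5+np.array([235,95])
th=np.radians(8.5);ux=np.array([np.cos(th),np.sin(th)]);uy=np.array([-ux[1],ux[0]]);o0=np.array([.5291,.0296])
for n,q in (("rail",bp(m,d((27,75),(40,400)),.026)),("stop in",bp(m,d((745,67),(662,597)),.03)),("tile far",bp(m,d((185,175),(724,176)),.030)),("tile R",bp(m,d((723,180),(661,597)),.03)),("foot bottom",bp(m,d((93,222),(180,222)),.0147))):
    print(n,[( (1e3*(p-o0)@ux).round(1),(1e3*(p-o0)@uy).round(1)) for p in q], np.degrees(np.arctan2(*(q[1]-q[0])[::-1])).round(2))
```

```text
rail [(np.float64(-55.1), np.float64(-53.5)), (np.float64(2.0), np.float64(-53.0))] 8.96
stop in [(np.float64(-56.5), np.float64(49.3)), (np.float64(39.6), np.float64(50.0))] 8.95
tile far [(np.float64(-39.3), np.float64(-30.3)), (np.float64(-39.1), np.float64(48.8))] 98.38
tile R [(np.float64(-38.4), np.float64(48.8)), (np.float64(39.6), np.float64(49.9))] 9.29
foot bottom [(np.float64(-28.2), np.float64(-44.6)), (np.float64(-28.2), np.float64(-30.4))] 98.51
```

Tile right edge lies on the stop edge: it is within about 0.5 mm and 0.35° (0.006 rad) of it. The foot is in contact with the tile at mid-tile, and the push is steady at about 10 N. Handing in.

```bash
python3 -c "
from bench import *
print(hand_in())"
```

```text
the job is handed in; nothing more can be done
None
```

I gripped the spacer by its tab and slid it upright into the wide gap of holder_a (the holder at about (292, 218) in the top picture). I then pushed the tile onto the green stop and handed in at about 9.6 s, still gripping and pushing. No verdict was reported.

| Last check | Measured | Allowed |
|---|---|---|
| Tile to stop | within about 0.5 mm (its edge lies on the stop's edge) | 2 mm |
| Tile square to stop | about 0.3–0.6° (0.006–0.01 rad) | 0.025 rad |
| Height of spacer underside, from the tool pose | about 14.7 mm | 9–18 mm |
| Spacer foot, y in holder frame | about -37.5 mm | -47 to -32 mm |
| Spacer foot from mid-tile | about 1–2 mm | 30 mm |
| Sideways wrist force | about 10 N, steady | over 2 N |
| Gripper opening | 13 mm, on the 14 mm tab | – |

- **Contact forces:** the force of tile on stop was not measured directly. I infer it from the wrist force rising while the tool stopped moving forward.
- **Other objects:** the other tile looked unmoved in the last top view. I did not check the bottle, jar or rack again, but the arm was kept clear of them.
- **Disagreement:** the line estimates of the holder's angle differed by up to about 1° between pictures, and positions by about 1 mm. Both are within the calibration.

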